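# Load the shaker rack and latch its hold-down bail

### The arm

A 6-joint arm with a two-finger parallel gripper is mounted at the origin on the work surface. World frame = base frame: x ahead of the robot, y to its left, z up, the work surface at z = 0. Lengths are in m, angles in degrees, forces in N, time in s.
With the tool pointing down it reaches from about 0.325 to 0.75 m from the base axis. Payload 7.6 kg.
Tool frame: the origin (TCP) lies at the very end of the fingers, on their centre line; the grasp point (between the pads) lies grip_point_offset behind it (grip_point_offset is the distance from the TCP to the grasp point, in m); z points along the fingers, y is the line along which they close (so a half turn about z gives the same grasp; the last joint's range is limited). The gripper opens to 85 mm and grips with 20 to 120 N. Pads are 22 mm wide; open, the fingers measure 114 mm over their backs; the gripper's body (76 mm by 85 mm) begins 54 mm behind the grasp point. The pads swing forward as they close: fully open they stand 13 mm farther back than shut.
Start: joints at [68.566, 2.991, 80.254, -0, 96.75, -4.028], TCP at [0.157, 0.501, 0.231] pointing down, gripper open.
Joint ranges: [-166.34, 166.34], [-52.06, 124.39], [6.96, 135.62], [-60.46, 240.46], [14.63, 156.25], [-167.68, 167.68]. Speed limits (degrees/s): [147.25, 147.25, 172.46, 180, 180, 180].

### API

Orientations are given as [roll, pitch, yaw] about the fixed x, y, z axes, in that order (R = Rz(yaw) Ry(pitch) Rx(roll)).
In Python, from workcell import move_ptp, servo_line, goto_joints, grip, hold, ik, get_state, capture, MotionError, job_done, spot_in, outline_of, mark_of, grip_point_offset gives the robot as it stands. The module is installed in compiled form; this text tells all that it offers. Calls block until the motion is done:
- move_ptp(position, orientation): joint-space move of the TCP to a pose.
- servo_line(position, v=0.15, rot=None, contact_N=None): straight line of the TCP; rot=None keeps the orientation; v is the mean speed in m/s. With contact_N (N) it stops when the force on the tool has changed by that much, and returns True; else False.
- goto_joints(angles): joint-space move.
- grip(opening): opening from 0.0 (shut) to 1.0 (fully open); the grip force is fixed at half the most; returns when the fingers have stopped.
- hold(seconds).
- ik(position, orientation): joint angles nearest the present ones, or None.
- get_state(): the state.
- capture(name): name is "scene" or "top" or "wrist"; returns a dict with "pixels" (384x512x3 uint8, red, green, blue), "depth" (384x512 float32, m along the optical axis (not along the pixel's ray), 0 where there is no reading), "camera_matrix" (3x3 intrinsics, pixels), "extrinsics" (4x4, takes a point from camera to world coordinates). Camera axes: x right, y up, looking along -z (the intrinsics and any distortion apply to the point x, -y, -z); pixel columns grow to the right and rows downward; lengths in m; the calibration is good to about 2 mm. A picture is of the moment at which its call begins.
A pose or a line that the arm cannot do raises MotionError and nothing moves.
- job_done(): hands the job in; it is judged then, once.
Trained networks look in the newest picture that a camera, given by its name, has taken for a name from the list of things; names that differ only in an ending like _2 or _b are one class to them, and where a whole thing is asked for, a point or a joint stands for the part that bears it (a point fixed in the world has none). Each returns a list of dicts, best first, with "p" (0 to 1); they miss things now and then, are a little off and sometimes report something else, mostly with a low value. They report only what shows in the picture. A call takes as long as a camera call.
- spot_in(camera, query): "position" ([column, row] in pixels, amid what is visible of it).
- outline_of(camera, query): "mask" (384x512 bool, what is visible of it) and "position" ([column, row] in pixels, amid what is visible of it).
- mark_of(camera, query): "position" ([column, row] in pixels: a listed point, or the origin of a listed thing).
The state is a dict: "t": time; "joint_positions": joint angles; "dq": joint speeds; "joint_efforts": joint torques, N m; "position": TCP position; "tool_rot": TCP orientation; "ft_force": force on the tool from outside, world axes, zero at the start; "torque": the same for the moment, N m; "width": opening from 0.0 (shut) to 1.0 (fully open); "grasp_force": force on a finger pad.
Only numpy, scipy, OpenCV 4.12 (cv2) and the standard library are available. Lean on these libraries where they do the work, as an engineer would, in place of code of your own. Each camera call takes 0.05 s, during which the arm holds its last target. There are 200 camera calls.

### The job

Take the blue-capped tube from the upright bench rack and lower it gently, cap up, all the way down into the one free place of the leaning rack on the shaker, without letting it drop in. Then swing the rack's hold-down bail over the caps until it snaps fully home in its spring catches, and let go. Leave the orange-capped tubes, the tip box and the pipette where they are.

Things in the scene. Friction and masses are not known exactly. Their poses are not given: they have to be found in the camera images.
- blue_tube_mid (a point): Centre (58.5 mm above its foot, on its axis) of the blue-capped tube, a 50 ml sample tube 117 mm tall, 60 g: frosted body 29.6 mm in diameter, half-round foot, ribbed blue cap 34.4 mm in diameter over the top 14 mm. z points along the tube to the cap. It stands upright in the bench rack.
- blue_tube: The same tube's foot: the middle of its underside; z points to the cap.
- bench_rack: Fixed upright stainless rack, 199 mm long (y) by 60 mm (x): one row of four 34 mm holes at y = -72, -24, 24, 72 mm, holding the blue-capped and two orange-capped tubes. Tubes stand on its floor 10 mm above the bench; its upper plate lies 85 mm and its end plates reach 116 mm above the bench. Origin on the bench under the middle of the row.
- shaker: White fixed shaker, 270 x 260 mm; platform top 89 mm above the bench; dark panel on its front, which faces its own -x. Origin on the bench under its middle. On it a stainless rack leans 30 degrees to the front: one row of four places 48 mm apart along y, their floor at x = 50, z = 118 mm; three hold orange-capped tubes. Caps reach 117 mm, end plates (202 mm over all) 106 mm from the slot floor.
- free_place_mid (a point): Where the tube's centre lies when it stands fully down in the one free place of the leaning rack. z: out along the hole, 30 degrees from vertical, leaning to the shaker's front; y: along the row; x: square to both, away from the front and up. Round 34 mm holes in two plates: the upper one's top is 16.5 mm further along z, the lower one 42 mm under it; slot floor 58.5 mm below this point.
- bail (a joint): Angle (rad) of the hold-down bail, a padded steel bar on two side arms pivoted on the leaning rack's end plates. 0: closed against its stops, bar 6 mm above the caps, arms along the tubes; grows as it swings up and back from the front. Stiff pivots (0.13 N m) keep it where it is left. From 0.6 the arms ride over two spring balls (some 5 N more at the handle), which snap it home below 0.08.
- bail_handle (a point): Middle of the grip of the bail's black D handle: a round bar 10 mm thick, 96 mm long along the row, 120 mm from the pivot line, 46 mm outside the padded bar (22 mm wide). Moves with the bail; z points outward from the pivot along the arms, y along the grip.
- bail_pivot (a point): Middle of the bail's pivot line, 55 mm from the slot floor; does not move. Axes of the leaning rack: z along the tubes to the caps, y along the pivot line, x away from the front. At angle q the handle's grip lies at x = 120 sin q, z = 120 cos q (mm) from here.
- loaded0_mid (a point): Centre of an orange-capped tube, otherwise like the blue-capped one, in the shaker's rack.
- loaded1_mid (a point): Centre of the second orange-capped tube in the shaker's rack.
- loaded2_mid (a point): Centre of the third orange-capped tube in the shaker's rack.
- waiting0_mid (a point): Centre of an orange-capped tube in the bench rack.
- waiting1_mid (a point): Centre of the other orange-capped tube in the bench rack.
- tip_box: Blue pipette-tip box with a frosted lid, 90 x 127 x 93 mm, loose on the bench beyond the work; origin under its middle.
- pipette: White pipette with a yellow ring and button, 240 mm long, lying loose on the bench; origin under its middle.

How it is judged:
By the outcome, as a careful person would: the job done as asked, in the order asked, and still so for the second after the job is handed in, with the robot touching nothing.
It also fails if it takes over 64 s, if anything falls off the work surface, if the arm or the gripper's body presses on something with over 40 N, if the wrist force passes 120 N, or if a joint passes its speed limit or range.

## Working session

There is one attempt and no reset: what is moved stays moved. The work goes in short steps, each a Python script; the robot and the scene stay as the last script left them, time stands still between calls to the robot, and variables do not carry over. Pictures are saved under pics/ and viewed, at most 10 in all, crops included, and the job is handed in when it is done.

```bash
mkdir -p pics; cat > h.py <<'E'
import numpy as np, cv2
from workcell import *
from scipy.spatial.transform import Rotation as Rn
def deproj(c,px,d=None):
    K,T=c["camera_matrix"],c["extrinsics"]
    u,v=px
    if d is None:
        u0,v0=int(round(u)),int(round(v)); w=c["depth"][max(v0-2,0):v0+3,max(u0-2,0):u0+3]; w=w[w>0]
        if len(w)==0: return None
        d=np.median(w)
    p=np.array([(u-K[0,2])/K[0,0]*d,-(v-K[1,2])/K[1,1]*d,-d,1])
    return (T@p)[:3]
def ray(c,px):
    o=c["extrinsics"][:3,3]; r=deproj(c,px,1.0)-o; return o,r/np.linalg.norm(r)
def proj(c,P):
    T=np.linalg.inv(c["extrinsics"]); p=T@np.append(P,1); K=c["camera_matrix"]
    return np.array([K[0,0]*p[0]/-p[2]+K[0,2],K[1,1]*p[1]/p[2]+K[1,2]])
def tri(rs):
    A=np.zeros((3,3));b=np.zeros(3)
    for o,r in rs: M=np.eye(3)-np.outer(r,r);A+=M;b+=M@o
    x=np.linalg.solve(A,b); return x,[np.linalg.norm((np.eye(3)-np.outer(r,r))@(x-o)) for o,r in rs]
E
python3 - <<'E'
from h import *
np.set_printoptions(precision=4,suppress=True)
C={n:capture(n) for n in("scene","top")}
for n,c in C.items():
    cv2.imwrite(f"pics/{n}0.png",c["pixels"][:,:,::-1]); print(n,c["extrinsics"],c["camera_matrix"][0],[k for k in c])
print(get_state(),grip_point_offset)
for q in "blue_tube_mid blue_tube bench_rack shaker free_place_mid bail_handle bail_pivot loaded0_mid waiting0_mid tip_box pipette".split():
    R=[]
    for n,c in C.items():
        m=mark_of(n,q)
        print(q,n,[(np.round(x["position"],1),round(x["p"],2)) for x in m[:4]])
        if m: R.append(ray(c,m[0]["position"]))
    if len(R)==2: print("   tri",*tri(R))
E
```

```text
scene [[-0.6404 -0.5555  0.5304  1.0679]
 [ 0.7678 -0.4453  0.4607  0.3369]
 [-0.0197  0.7022  0.7117  0.7262]
 [ 0.      0.      0.      1.    ]] [380.8278   0.     252.7752] ['pixels', 'depth', 'camera_matrix', 'extrinsics']
top [[ 0.0197  0.997  -0.0743  0.5566]
 [-0.9998  0.0189 -0.0116 -0.0096]
 [-0.0102  0.0746  0.9972  0.9771]
 [ 0.      0.      0.      1.    ]] [418.2407   0.     259.1901] ['pixels', 'depth', 'camera_matrix', 'extrinsics']
{'t': 0.1, 'joint_positions': array([68.5643,  3.0236, 80.3072, -0.0001, 96.7499, -4.0267]), 'dq': array([ 0.099 , -0.1335, -0.1241, -0.0183,  0.0282, -0.1479]), 'joint_efforts': array([  0.0014, -38.2583, -36.0984,  -0.0001,   0.0048,   0.    ]), 'position': array([0.1569, 0.5007, 0.2306]), 'tool_rot': array([-179.9196,   -0.0055,  162.591 ]), 'ft_force': array([-0.6865,  0.201 , -0.7202]), 'torque': array([-0.0454, -0.0432, -0.0001]), 'grasp_force': 0.0, 'width': 0.9998183904984566} 0.0187
blue_tube_mid scene [(array([221. , 158.1]), 0.8)]
blue_tube_mid top [(array([372.5, 239.1]), 0.65)]
   tri [ 0.5292 -0.2436  0.0665] [np.float64(0.002
[... 1593 characters left out ...]
34412083818827e-05)]
waiting0_mid scene [(array([205.5, 152.6]), 0.72), (array([330.2, 182.1]), 0.37)]
waiting0_mid top [(array([392.5, 238.2]), 0.73), (array([214.4, 236.3]), 0.3)]
   tri [ 0.5346 -0.2911  0.064 ] [np.float64(0.0019727990988750188), np.float64(0.00197279909887498)]
tip_box scene [(array([247.2, 306.9]), 0.63)]
tip_box top [(array([235. , 127.8]), 0.95), (array([178.3, 230.2]), 0.28)]
   tri [ 0.7857  0.0647 -0.0088] [np.float64(0.002143211920548758), np.float64(0.0021432119205486476)]
pipette scene [(array([176.4, 243.2]), 0.8)]
pipette top [(array([333.7, 135.3]), 0.97)]
   tri [ 0.7699 -0.1702 -0.0008] [np.float64(0.0018576933646516493), np.float64(0.0018576933646515794)]
```

View pics/scene0.png

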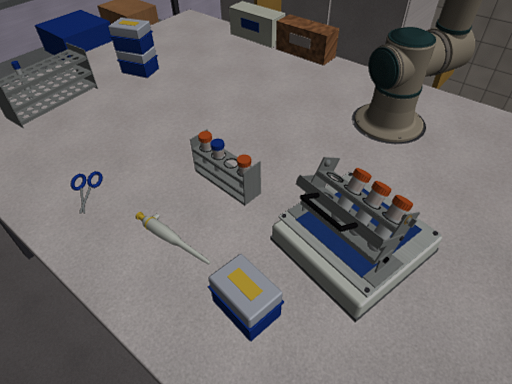

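View pics/top0.png

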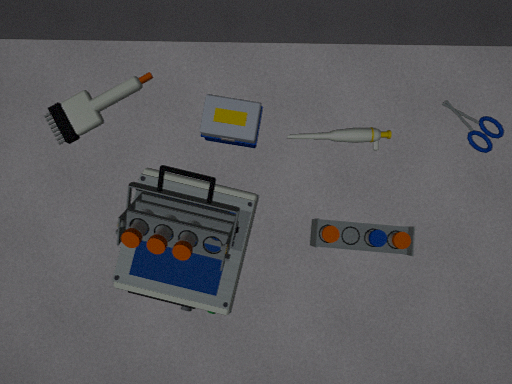

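The scene view shows the blue cap at about (218,147) and the leaning rack on the right. Its free place is at the end nearer the bench rack, at about (335,178), and the bail is open with its black handle at about (330,212). The top view shows the blue cap at (377,237), the free place at (213,244), and the handle at (188,174). The tubes lean toward the robot. Next I'll fit the cap model to the depth points.

```bash
cat > fit.py <<'E'
from h import *
from scipy.optimize import least_squares
S30,C30=.5,np.sqrt(.75)
def cloud(c,lo,hi,smin=110,vmin=50):
    hsv=cv2.cvtColor(c["pixels"],cv2.COLOR_RGB2HSV)
    m=cv2.inRange(hsv,(lo,smin,vmin),(hi,255,255))&((c["depth"]>0).astype(np.uint8)*255)
    m=cv2.erode(m,np.ones((2,2),np.uint8))
    v,u=np.nonzero(m); return np.array([deproj(c,(a,b),c["depth"][b,a]) for a,b in zip(u,v)]).reshape(-1,3)
def capres(P):  # P in cap frame: origin at foot, z axis; signed distance to capped cylinder
    r=np.hypot(P[:,0],P[:,1])-.0172; z=np.abs(P[:,2]-.110)-.007
    return np.where((r>0)&(z>0),np.hypot(np.maximum(r,0),np.maximum(z,0)),np.maximum(r,z))
def rackR(yaw): return Rn.from_euler('z',yaw).as_matrix()@np.array([[C30,0,-S30],[0,1,0],[S30,0,C30]])
def place(p,y): return np.array([p[0],p[1],0])+Rn.from_euler('z',p[2]).apply([.050,y,.118])
def fit_shaker(P,p0,ys=(-.024,.024,.072)):
    f=lambda p:np.min(np.abs([capres((P-place(p,y)-[0,0,p[3]])@rackR(p[2])) for y in ys]),axis=0)
    return least_squares(f,p0,loss="soft_l1",f_scale=.0015)
def fit_up(P,p0):
    f=lambda p:capres(P-[p[0],p[1],.010+p[2]])
    return least_squares(f,p0,loss="soft_l1",f_scale=.0015)
E
python3 - <<'E'
from fit import *
np.set_printoptions(precision=4,suppress=True)
C={n:capture(n) for n in("scene","top")}
A=[];B=[]
for n,c in C.items():
    O=cloud(c,0,15); U=cloud(c,105,125)
    O=O[(np.abs(O[:,1]-.16)<.14)&(np.abs(O[:,0]-.50)<.12)&(O[:,2]>.17)]
    U=U[(np.abs(U[:,1]+.245)<.04)&(np.abs(U[:,0]-.53)<.05)&(U[:,2]>.1)]
    A.append(O);B.append(U)
for O,U in list(zip(A,B))+[(np.vstack(A),np.vstack(B))]:
    print(len(O),len(U))
    r=fit_shaker(O,[.5256,.1593,-.1,0]); print("shaker",r.x,"deg",np.degrees(r.x[2]),"rms",np.sqrt(np.mean(r.fun**2)))
    r=fit_up(U,[.53,-.245,0]); print("tube",r.x,np.sqrt(np.mean(r.fun**2)))
# handle: black pixels around
for n in C:
    for q in("bail_handle","bail"):
        for o in outline_of(n,q)[:2]:
            m=o["mask"]&(C[n]["depth"]>0); v,u=np.nonzero(m)
            Q=np.array([deproj(C[n],(a,b),C[n]["depth"][b,a]) for a,b in zip(u,v)])
            print(n,q,round(o["p"],2),o["position"],len(Q),np.median(Q,0) if len(Q) else "")
            if q=="bail_handle": np.save(f"pts_{n}_{q}_{round(o['p'],2)}.npy",Q)
    c=C[n]; K=cloud
    hsv=cv2.cvtColor(c["pixels"],cv2.COLOR_RGB2HSV); m=(hsv[:,:,2]<45)&(c["depth"]>0); v,u=np.nonzero(m)
    Q=np.array([deproj(c,(a,b),c["depth"][b,a]) for a,b in zip(u,v)])
    Q=Q[(Q[:,2]>.17)&(Q[:,0]>.55)&(Q[:,0]<.8)&(abs(Q[:,1]-.15)<.12)]; print(n,"dark",len(Q),np.median(Q,0) if len(Q) else "")
    np.save(f"dark_{n}.npy",Q)
E
```

```text
450 99
shaker [ 0.5214  0.1613 -0.2166 -0.002 ] deg -12.408534464390419 rms 0.0008471151411996281
tube [ 0.54   -0.24   -0.0002] 0.0012872291587233658
651 212
shaker [ 0.5184  0.1586 -0.2188 -0.0014] deg -12.538521124834654 rms 0.0010089846996896629
tube [ 0.5333 -0.2425 -0.0002] 0.0014409536842527088
1101 311
shaker [ 0.5203  0.1612 -0.2202 -0.0009] deg -12.617751361880694 rms 0.0011853854549183842
tube [ 0.5374 -0.2399 -0.0002] 0.0014989469408420786
scene bail_handle 0.59 [336.3, 212.7] 1626 [0.6177 0.1527 0.202 ]
scene bail_handle 0.33 [216.9, 146.6] 186 [ 0.5474 -0.2328  0.121 ]
scene bail 0.97 [335.4, 213.7] 1771 [0.617  0.1507 0.2012]
scene dark 1549 [0.6166 0.1558 0.2015]
top bail_handle 0.7 [186.1, 192.6] 1546 [0.614  0.1375 0.205 ]
top bail 0.76 [181.1, 194.1] 1644 [0.6158 0.1424 0.2041]
top dark 1395 [0.6087 0.1558 0.2035]
```

```bash
python3 - <<'E'
from fit import *
np.set_printoptions(precision=4,suppress=True)
p=np.array([.5203,.1605,-.219,-.001])
R=rackR(p[2]); piv=place(p,0)+R@[0,0,.055]; print("pivot",piv)
for n in("scene","top"):
    Q=(np.load(f"dark_{n}.npy")-piv)@R; r=np.hypot(Q[:,0],Q[:,2]); a=np.arctan2(Q[:,0],Q[:,2])
    print(n,np.histogram(r,bins=np.arange(.05,.15,.01)))
    k=(r>.108)&(r<.135)&(a>.3); print(n,k.sum(),"q",np.percentile(a[k],[5,50,95]),"r",np.median(r[k]),"y",np.percentile(Q[k,1],[2,50,98]))
q=np.median(a[k]); H=piv+R@[.12*np.sin(q),0,.12*np.cos(q)]; print("handle",H)
# feasibility
yaw=np.degrees(p[2])
def tool(tilt,flip,yaw=yaw):  # tool z = -(axis tilted tilt rad from rack z toward rack +x)
    Rr=rackR(np.radians(yaw))@Rn.from_euler('y',tilt).as_matrix()
    z=-Rr[:,2]; y=Rr[:,0]*(1 if flip else -1); x=np.cross(y,z)
    return Rn.from_matrix(np.c_[x,y,z]).as_euler('xyz',degrees=True)
G=.0187
for fl in(0,1):
    print("flip",fl,"start insert",[ik(list(place(p,-.072)+R@[0,0,.092+h]),tool(0,fl)) for h in(0,.11)])
    for by in(-3,): print(" pick",ik([.535,-.241,.102],tool(-np.pi/6,fl,by)),"above",ik([.535,-.241,.24],tool(-np.pi/6,fl,by)))
    for qq in np.arange(0,1.5,.2):
        for off in(0,-.3,-.6):
            P=piv+R@[.12*np.sin(qq),0,.12*np.cos(qq)]; t=qq+off
            Rt=R@Rn.from_euler('y',t).as_matrix(); s=ik(list(P-G*Rt[:,2]),tool(t,fl)); print(f"{qq:.1f} {off}", None if s is None else np.round(s))
print("joint now",get_state()["joint_positions"])
E
```

```text
pivot [0.5423 0.1556 0.1656]
scene (array([  8,   0, 849,  43,  33,  33,  30, 302,   1]), array([0.05, 0.06, 0.07, 0.08, 0.09, 0.1 , 0.11, 0.12, 0.13, 0.14]))
scene 338 q [1.6072 1.63   1.6729] r 0.12678104495030995 y [-0.0464  0.0079  0.0535]
top (array([ 23,  35, 524,  44,  50,  47, 111, 216,   0]), array([0.05, 0.06, 0.07, 0.08, 0.09, 0.1 , 0.11, 0.12, 0.13, 0.14]))
top 337 q [1.5891 1.6082 1.6339] r 0.1215347344398204 y [-0.0522 -0.0015  0.049 ]
handle [0.6458 0.1326 0.2217]
flip 0 start insert [array([  12.4404,  -17.8709,  107.3577,  -13.6453,   63.5496, -151.8486]), array([  16.3468,  -27.8604,  103.817 ,  -14.3213,   77.6123, -151.3191])]
 pick [-43.6702  -4.4903 120.9257  74.6158  35.8289  85.4965] above [-43.6702 -18.4993 114.8954  53.1029  44.8895 113.4102]
0.0 0 [  24.  -16.  100.  -18.   72. -142.]
0.0 -0.3 [  30.  -23.  111.  -35.   59. -129.]
0.0 -0.6 [  35.  -26.  120.  -60.   50. -107.]
0.2 0 [  19.   -8.   89.  -10.   83. -149.]
0.2 -0.3 [  24.  -16.  100.  -22.   68. -140.]
0.2 -0.6 [  29.  -22.  111.  -41.   54. -125.]
0.4 0 [  14.    2.   77.   -3.   94. -153.]
0
[... 1301 characters left out ...]
7.]
0.4 -0.3 [ 19.  -8.  89. -13.  78.  32.]
0.4 -0.6 [ 24. -16. 101. -26.  62.  42.]
0.6 0 [ 11.  13.  65.   2. 106.  24.]
0.6 -0.3 [15.  2. 78. -6. 89. 27.]
0.6 -0.6 [ 19.  -7.  90. -16.  71.  33.]
0.8 0 [  8.  25.  52.   6. 118.  23.]
0.8 -0.3 [ 11.  13.  66.  -1. 100.  24.]
0.8 -0.6 [15.  2. 79. -8. 82. 27.]
1.0 0 [  6.  37.  38.  11. 130.  24.]
1.0 -0.3 [  9.  24.  53.   4. 112.  22.]
1.0 -0.6 [11. 12. 68. -3. 93. 24.]
1.2 0 [  5.  51.  23.  18. 142.  28.]
1.2 -0.3 [  7.  37.  40.   8. 124.  22.]
1.2 -0.6 [  9.  24.  56.   2. 105.  22.]
1.4 0 None
1.4 -0.3 [  5.  50.  24.  14. 136.  25.]
1.4 -0.6 [  7.  35.  43.   6. 117.  21.]
joint now [68.5666  2.9894 80.2547  0.0001 96.7508 -4.0264]
```

```bash
cat >> fit.py <<'E'
def tool(tilt,yaw):  # tool z against an axis tilted by `tilt` rad from rack z toward rack +x; closes along rack x
    Rr=rackR(yaw)@Rn.from_euler('y',tilt).as_matrix()
    z=-Rr[:,2]; y=Rr[:,0]; return Rn.from_matrix(np.c_[np.cross(y,z),y,z]).as_euler('xyz',degrees=True)
UP=np.pi/6
E
python3 - <<'E'
from fit import *
np.set_printoptions(precision=4,suppress=True)
p=np.array([.5203,.1605,-.219,-.001]); R=rackR(p[2])
servo_line([.157,.501,.40],v=.25)
move_ptp(list(place(p,-.03)+R@[0.02,0,.31]),tool(0,p[2])); hold(.2)
print(get_state()["t"],get_state()["joint_positions"])
c=capture("wrist"); cv2.imwrite("pics/w1.png",c["pixels"][:,:,::-1])
O=cloud(c,0,15); O=O[(np.abs(O[:,1]-.16)<.14)&(np.abs(O[:,0]-.50)<.12)&(O[:,2]>.17)]
print(len(O)); r=fit_shaker(O,p); print("wrist",r.x,np.sqrt(np.mean(r.fun**2)))
for q in("free_place_mid","bail_handle"): print(q,mark_of("wrist",q)[:2])
move_ptp([.52,-.22,.33],tool(UP,-.09)); hold(.2)
c=capture("wrist"); cv2.imwrite("pics/w2.png",c["pixels"][:,:,::-1])
U=cloud(c,105,125);U=U[(np.abs(U[:,1]+.245)<.04)&(np.abs(U[:,0]-.53)<.05)&(U[:,2]>.1)]
r=fit_up(U,[.535,-.241,0]); print("tube",len(U),r.x,np.sqrt(np.mean(r.fun**2)))
for s in(-1,3):
  O=cloud(c,0,15); O=O[(O[:,2]>.1)&(O[:,1]<-.05)]; O=O[(O[:,1]<-.25) if s<0 else (O[:,1]>-.21)]
  if len(O)>20: r=fit_up(O,[.535,-.24+.048*s,0]); print("waiting",len(O),r.x)
print(get_state()["t"],get_state()["joint_positions"])
E
```

```text
4.125 [ 25.6894 -25.7323  90.558  -17.9948  90.7434  34.0036]
2763
wrist [ 0.5204  0.1616 -0.2181 -0.0011] 0.002316151987325302
free_place_mid [{'position': [248.6, 189.9], 'p': 0.57}]
bail_handle [{'position': [344.0, 133.4], 'p': 0.8}, {'position': [257.3, 337.0], 'p': 0.6}]
tube 713 [ 0.536  -0.2396  0.0006] 0.0007275677120057693
waiting 715 [ 0.5336 -0.2881  0.0006]
waiting 904 [ 0.5429 -0.1442  0.0005]
5.975 [-26.5855   9.556   61.9671  -0.0015 108.4203 -21.512 ]
```

View pics/w1.png

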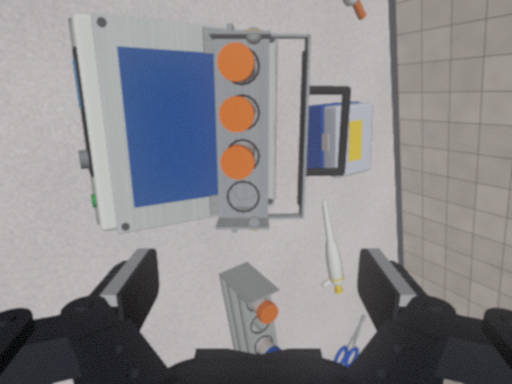

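The wrist view shows the free hole at (243,196), three orange caps to its upper side, the bail bar at x≈305 px and the handle at (347,130). It agrees with the fit, so I'll pick the tube now.

```bash
python3 - <<'E'
from fit import *
np.set_printoptions(precision=4,suppress=True)
p=np.array([.5203,.1610,-.2185,-.001]); R=rackR(p[2])
o=tool(UP,-.065)
move_ptp([.536,-.2398,.20],o)
servo_line([.536,-.2398,.099],v=.1)
grip(0.0); s=get_state(); print(s["width"],s["grasp_force"],s["ft_force"],s["position"])
servo_line([.536,-.2398,.27],v=.15)
s=get_state(); print(s["width"],s["ft_force"],s["t"])
move_ptp([.50,-.10,.40],o)
move_ptp(list(place(p,-.13)+R@[-0.0,0,.29]),tool(0,p[2])); hold(.3)
s=get_state(); print(s["t"],s["ft_force"])
c=capture("wrist"); cv2.imwrite("pics/w3.png",c["pixels"][:,:,::-1]); np.save("w3.npy",c,allow_pickle=True)
print("hole px pred",proj(c,place(p,-.072)+R@[0,0,.075]))
U=cloud(c,105,125); print(len(U), np.median(U,0))
E
```

```text
0.37811479576627494 59.19277310371399 [-0.192   0.5021  2.6337] [ 0.536  -0.2399  0.0994]
0.38181605835053933 [-0.1567 -0.5663 -0.9988] 9.5583
11.5 [ 0.4533 -0.4425  0.1696]
hole px pred [256.7807 108.5161]
18627 [0.454  0.1126 0.0905]
```

View pics/w3.png

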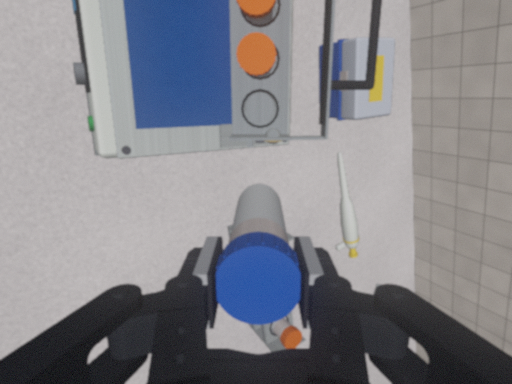

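The image shows the tube held straight: cap at (259,278), foot at about (259,186). The free hole is at about (261,107), against a prediction of (257,108). I'll refine the hole position on the plate plane and check the held tube's axis.

```bash
python3 - <<'E'
from fit import *
np.set_printoptions(precision=4,suppress=True)
c=np.load("w3.npy",allow_pickle=True).item()
p=np.array([.5203,.1610,-.2185,-.001]); R=rackR(p[2]); f=place(p,-.072)
g=cv2.cvtColor(c["pixels"],cv2.COLOR_RGB2GRAY)[75:135,225:300]; gb=cv2.resize(g,None,fx=4,fy=4,interpolation=cv2.INTER_CUBIC)
h=cv2.HoughCircles(gb,cv2.HOUGH_GRADIENT,1,40,param1=80,param2=20,minRadius=40,maxRadius=110)
print("f",c["camera_matrix"][0,0])
for x,y,r in h[0][:4]:
    o,d=ray(c,(225+(x+.5)/4-.5,75+(y+.5)/4-.5)); n=R[:,2]; P=o+d*((f+n*.075-o)@n)/(d@n); print(x/4+225,y/4+75,r/4,"rack-frame off",(P-f)@R)
# hole via depth edges of plate points
v,u=np.mgrid[70:140,220:300]; Q=np.array([deproj(c,(a,b),c["depth"][b,a]) for a,b in zip(u.ravel(),v.ravel())]); L=(Q-f)@R
k=(abs(L[:,2]-.075)<.006); print("plate z",np.median(L[k,2]),k.sum())
# ring pixels: not on plate within 22 mm
k=(L[:,2]<.068)&(np.hypot(L[:,0]-.002,L[:,1])<.022); print("hole pts",k.sum(),(L[k].min(0)+L[k].max(0))/2)
# held tube: body points in tool frame
s=get_state(); T=Rn.from_euler('xyz',s["tool_rot"],degrees=True).as_matrix(); 
v,u=np.mgrid[180:330:2,205:310:2]; Q=np.array([deproj(c,(a,b),c["depth"][b,a]) for a,b in zip(u.ravel(),v.ravel())]); L=(Q-s["position"])@T
k=(c["depth"][v,u].ravel()>0)&(np.hypot(L[:,0],L[:,1])<.03)&(L[:,2]>-.05)&(L[:,2]<.13); L=L[k]
print("z range",np.percentile(L[:,2],[1,50,99]))
b=L[(L[:,2]>.01)&(L[:,2]<.075)]
r=least_squares(lambda a:np.hypot(b[:,0]-a[0]-a[1]*b[:,2],b[:,1]-a[2]-a[3]*b[:,2])-.0148,[0,0,0,0],loss="soft_l1",f_scale=.001)
print("tube axis x0,dx,y0,dy",len(b),r.x,np.sqrt(np.mean(r.fun**2)),"foot z",L[:,2].max())
top=L[L[:,2]<-.02]; print("cap top z",np.median(top[:,2]), len(top))
E
```

```text
f 336.36375413223345
260.125 108.625 18.95 rack-frame off [0.0031 0.0003 0.075 ]
plate z 0.07413052700715597 2609
hole pts 847 [ 0.003  -0.0009  0.0151]
z range [-0.0412 -0.0274  0.0685]
tube axis x0,dx,y0,dy 378 [-0.0004  0.0002  0.0007  0.0068] 0.0001528229740343564 foot z 0.07734220603229829
cap top z -0.027808669763313358 1944
```

```bash
cat > ins.py <<'E'
from fit import *
np.set_printoptions(precision=4,suppress=True)
p=np.array([.5203,.1610,-.2185,-.001]); R=rackR(p[2]); f=place(p,-.072)
FT=.0892
def at(x,y,h): return list(f+R@[x,y,h+FT])
def rep(tag):
    s=get_state(); L=(s["position"]-f)@R; print(tag,"t",round(s["t"],2),"foot",L-[0,0,FT],"F",s["ft_force"]@R,"w",round(s["width"],3))
E
python3 - <<'E'
from ins import *
x=.002
servo_line(at(x,0,.125),v=.12); hold(.1); rep("above")
servo_line(at(x,0,.09),v=.1); hold(.1); rep("pre")
c1=servo_line(at(x,0,.055),v=.05,contact_N=5); rep(("plate1",c1))
if not c1:
    c2=servo_line(at(x,0,.008),v=.05,contact_N=6); rep(("plate2",c2))
E
```

```text
above t 12.59 foot [ 0.0026 -0.0002  0.1258] F [-0.3859  0.7377 -1.9353] w 0.383
pre t 13.19 foot [0.0026 0.0001 0.0908] F [-0.0264  0.393  -0.5109] w 0.382
('plate1', False) t 14.04 foot [0.0022 0.     0.0552] F [-0.6091  0.2155 -0.5918] w 0.38
('plate2', False) t 15.13 foot [0.0023 0.0001 0.0083] F [-0.1752 -0.1691  0.882 ] w 0.376
```

```bash
python3 - <<'E'
from ins import *
x=.002
c=servo_line(at(x,0,-.006),v=.012,contact_N=4); rep(("floor",c))
hold(.3); rep("held")
W=capture("wrist"); cv2.imwrite("pics/w4.png",W["pixels"][:,:,::-1])
E
```

```text
('floor', True) t 15.92 foot [ 0.002   0.0001 -0.0012] F [-0.4176  0.7796  5.6906] w 0.384
held t 16.22 foot [ 0.0019  0.     -0.0013] F [-0.8122 -0.0507  6.3148] w 0.381
```

```bash
python3 - <<'E'
from ins import *
grip(.62); rep("open")
s=get_state(); T=s["position"]
servo_line(list(T+R[:,2]*.20),v=.2); hold(.1); rep("away")
C={n:capture(n) for n in("wrist","top","scene")}
for n,c in C.items():
    U=cloud(c,105,125); L=(U-f)@R; k=(np.hypot(L[:,0],L[:,1])<.035)&(L[:,2]>.09)&(L[:,2]<.2)
    A=L[k]
    print(n,k.sum(),"cap top z",np.percentile(A[:,2],[50,95]),"mid",np.median(A,0))
    O=cloud(c,0,15); L=(O-f)@R; k=(abs(L[:,0])<.03)&(L[:,2]>.09)&(L[:,2]<.2); print("  orange top z",np.percentile(L[k,2],[50,95]))
    q=((c["pixels"].max(2)<60)&(c["depth"]>0)); v,u=np.nonzero(q); Q=np.array([deproj(c,(a,b),c["depth"][b,a]) for a,b in zip(u,v)])
    D=(Q-f-R@[.0029,.072,.055])@R; r=np.hypot(D[:,0],D[:,2]);a=np.arctan2(D[:,0],D[:,2]); k=(r>.11)&(r<.13)&(a>1.3)&(a<2)&(abs(D[:,1])<.06)
    print("  handle",k.sum(),np.median(r[k]),np.percentile(a[k],[5,50,95]),np.percentile(D[k,1],[3,50,97]))
cv2.imwrite("pics/w5.png",C["wrist"]["pixels"][:,:,::-1])
E
```

```text
open t 16.6 foot [ 0.0007 -0.0003 -0.0023] F [ 0.7655 -0.5463 -0.1816] w 0.621
away t 17.85 foot [ 0.     -0.0004  0.1963] F [-0.2379 -0.5878  0.0281] w 0.616
wrist 915 cap top z [0.1159 0.1172] mid [ 0.0002 -0.0001  0.1159]
  orange top z [0.116  0.1173]
  handle 2 0.11661080946158223 [1.6119 1.6154 1.619 ] [-0.0193 -0.0148 -0.0103]
top 213 cap top z [0.1163 0.1181] mid [-0.0028 -0.003   0.1163]
  orange top z [0.1164 0.1182]
  handle 325 0.11923899721042648 [1.5877 1.6105 1.6389] [-0.0515 -0.0026  0.0468]
scene 95 cap top z [0.1119 0.115 ] mid [0.0082 0.0106 0.1119]
  orange top z [0.1115 0.1151]
  handle 326 0.12407272519791993 [1.6105 1.633  1.6743] [-0.046   0.0071  0.0525]
```

View pics/w5.png

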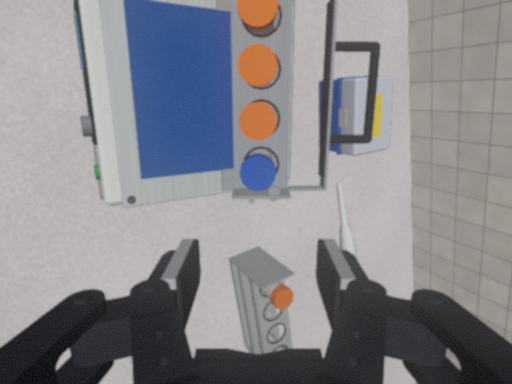

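The blue tube is fully down: its cap top is level with the orange ones, at (258,172) in the picture. Next I'll approach the bail handle.

```bash
cat > bail.py <<'E'
from ins import *
piv=f+R@[.0029,.072,.055]
def hp(q,off,d,back=0):
    t=q+off; Rt=R@Rn.from_euler('y',t).as_matrix()
    return list(piv+R@[.12*np.sin(q),0,.12*np.cos(q)]+Rt[:,2]*(back-d)), tool(t,p[2])
def brep(tag,d):
    s=get_state(); T=Rn.from_euler('xyz',s["tool_rot"],degrees=True).as_matrix(); L=(s["position"]-T[:,2]*d-piv)@R
    print(tag,"t",round(s["t"],2),"q",round(np.arctan2(L[0],L[2]),3),"r",round(np.hypot(L[0],L[2]),4),"Fnorm",np.round(s["ft_force"]@R,1),"w",round(s["width"],3))
E
python3 - <<'E'
from bail import *
grip(.36)
P,o=hp(1.64,-.85,.011,.10); move_ptp(P,o); hold(.2); brep("appr",-.089)
c=capture("wrist"); cv2.imwrite("pics/w6.png",c["pixels"][:,:,::-1])
s=get_state(); T=Rn.from_euler('xyz',s["tool_rot"],degrees=True).as_matrix()
q=((c["pixels"].max(2)<70)&(c["depth"]>0)); v,u=np.nonzero(q); Q=np.array([deproj(c,(a,b),c["depth"][b,a]) for a,b in zip(u,v)])
L=(Q-s["position"])@T; k=(abs(L[:,0])<.03)&(L[:,2]>.06)&(L[:,2]<.13)&(abs(L[:,1])<.07)
L=L[k]; print(len(L)); 
for lo in np.arange(-.07,.07,.01):
    m=(L[:,1]>=lo)&(L[:,1]<lo+.01)
    if m.sum()>5: print(f"y {lo:.2f} n {m.sum()} ymed {np.median(L[m,1]):.4f} z {np.median(L[m,2]):.4f}")
print("bar px",proj(c,s["position"]+T@[0,0,.089+.011-.0]), [ (m["position"],m["p"]) for m in mark_of("wrist","bail_handle")[:2]])
E
```

```text
appr t 20.05 q 1.627 r 0.1205 Fnorm [-0.1  0.1 -0.7] w 0.362
767
y -0.01 n 292 ymed -0.0016 z 0.0860
y 0.00 n 475 ymed 0.0023 z 0.0859
bar px [257.6835 193.8338] [([258.1, 199.9], 0.75), ([421.3, 181.7], 0.34)]
```

View pics/w6.png

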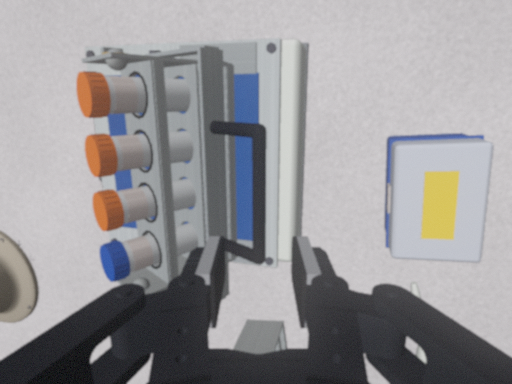

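The handle, at (259,195), lies centred between the fingers and 91 mm ahead of the TCP, as predicted. I'll go in, cage it, and swing.

```bash
python3 - <<'E'
from bail import *
P,o=hp(1.64,-.85,.012); c=servo_line(P,v=.08,contact_N=6); brep(("in",c),.012)
if c: raise SystemExit
grip(.17); brep("caged",.012)
qs=np.arange(1.55,.65,-.1)
for q in qs:
    a=(1.64-q)/1.64; d=.012+.005*a; P,o=hp(q,-.85+.7*a,d)
    c=servo_line(P,v=.09,rot=o,contact_N=25); brep((round(q,2),c),d)
    if c: break
W=capture("top"); cv2.imwrite("pics/t7.png",W["pixels"][80:350,60:330,::-1])
E
```

```text
('in', False) t 21.57 q 1.636 r 0.1205 Fnorm [-0.3 -0.2  0.2] w 0.363
caged t 21.87 q 1.639 r 0.1201 Fnorm [-0.8  0.3 -0.3] w 0.172
(np.float64(1.55), False) t 22.13 q 1.539 r 0.1207 Fnorm [-0.1  0.6  0.6] w 0.174
(np.float64(1.45), False) t 22.41 q 1.444 r 0.1205 Fnorm [ 1.1 -0.  -0.3] w 0.168
(np.float64(1.35), False) t 22.68 q 1.348 r 0.1199 Fnorm [ 0.  -0.7  0.2] w 0.167
(np.float64(1.25), False) t 22.96 q 1.25 r 0.1195 Fnorm [ 0.1 -1.1 -1.2] w 0.169
(np.float64(1.15), False) t 23.23 q 1.15 r 0.1195 Fnorm [-0.2  0.2  0.9] w 0.171
(np.float64(1.05), False) t 23.51 q 1.05 r 0.1196 Fnorm [0.6 0.6 0. ] w 0.169
(np.float64(0.95), False) t 23.78 q 0.95 r 0.1197 Fnorm [ 0.6  0.1 -0.6] w 0.17
(np.float64(0.85), False) t 24.06 q 0.85 r 0.1197 Fnorm [-0.9 -0.5 -1.3] w 0.174
(np.float64(0.75), False) t 24.33 q 0.75 r 0.1198 Fnorm [ 0.4  0.9 -0. ] w 0.171
```

View pics/t7.png

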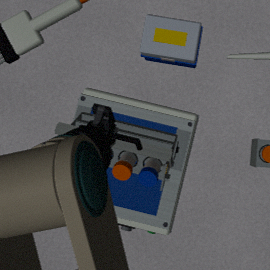

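The crop shows the bail following in the gripper, with the handle at about (125,142) beside the fingers. I'll carry on to the catches.

```bash
python3 - <<'E'
from bail import *
for q in [.65,.55,.45,.35,.25,.17,.1,.04,-.02,-.06]:
    a=(1.64-q)/1.64; d=.012+.005*min(a,1); P,o=hp(q,-.85+.7*min(a,1),d)
    c=servo_line(P,v=.07,rot=o,contact_N=22); brep((q,c),d)
    if c: break
hold(.2); brep("end",d)
c=capture("wrist"); cv2.imwrite("pics/w8.png",c["pixels"][:,:,::-1])
E
```

```text
(0.65, False) t 24.69 q 0.65 r 0.1198 Fnorm [0.6 0.4 0.2] w 0.174
(0.55, False) t 25.0 q 0.552 r 0.1201 Fnorm [ 1.4 -1.   0.6] w 0.171
(0.45, False) t 25.31 q 0.448 r 0.1198 Fnorm [-0.4 -0.2  1. ] w 0.17
(0.35, False) t 25.62 q 0.348 r 0.1197 Fnorm [ 0.3 -0.1 -0.5] w 0.174
(0.25, False) t 25.93 q 0.249 r 0.1199 Fnorm [ 0.8 -0.3 -0.3] w 0.171
(0.17, False) t 26.2 q 0.169 r 0.1199 Fnorm [-0.7  0.6 -0.2] w 0.17
(0.1, False) t 26.46 q 0.092 r 0.1193 Fnorm [-6.2 -0.6  2.1] w 0.168
(0.04, False) t 26.71 q 0.037 r 0.1195 Fnorm [-2.5  1.  -2.4] w 0.169
(-0.02, False) t 26.96 q -0.017 r 0.1202 Fnorm [-0.7 -0.5 -0.5] w 0.167
(-0.06, False) t 27.21 q -0.034 r 0.1217 Fnorm [10.4  1.1 -2.9] w 0.165
end t 27.41 q -0.033 r 0.1217 Fnorm [ 8.2  1.  -1.2] w 0.176
```

View pics/w8.png

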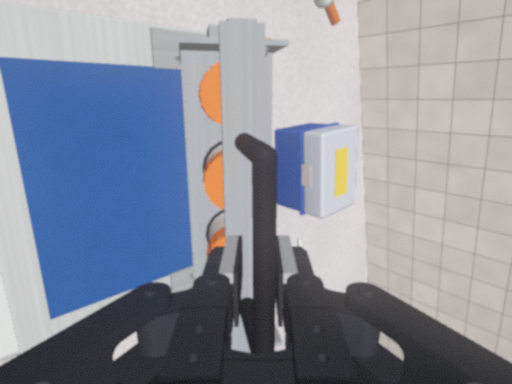

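The bail is in the fingers with its bar over the caps, and it stops at q≈-0.03 under 8–10 N. I'll ease off, let go, back away, and check the angle.

```bash
python3 - <<'E'
from bail import *
P,o=hp(-.06,-.15,.017); c=servo_line(hp(-.085,-.15,.017)[0],v=.03,contact_N=15); brep(("press",c),.017)
P,o=hp(-.015,-.15,.017); servo_line(P,v=.05,rot=o); brep("ease",.017)
grip(.4)
P,o=hp(-.015,-.15,.017,.12); servo_line(P,v=.12,rot=o); brep("away",.017)
move_ptp([.30,.25,.45],tool(UP,p[2])); hold(.2)
C={n:capture(n) for n in("top","scene")}
for n,c in C.items():
    q=((c["pixels"].max(2)<60)&(c["depth"]>0)); v,u=np.nonzero(q); Q=np.array([deproj(c,(a,b),c["depth"][b,a]) for a,b in zip(u,v)])
    D=(Q-piv)@R; r=np.hypot(D[:,0],D[:,2]);a=np.arctan2(D[:,0],D[:,2]); k=(r>.11)&(r<.135)&(abs(a)<.5)&(abs(D[:,1])<.04)
    print(n,k.sum(),np.median(r[k]),np.percentile(a[k],[5,50,95]),np.percentile(D[k,1],[3,50,97]))
cv2.imwrite("pics/s9.png",cv2.resize(C["scene"]["pixels"][120:330,150:460,::-1],None,fx=2,fy=2))
print(get_state()["t"])
E
```

```text
('press', False) t 27.71 q -0.038 r 0.1225 Fnorm [17.5 -0.  -6.1] w 0.176
ease t 28.0 q -0.009 r 0.1201 Fnorm [ 0.4 -0.3  0. ] w 0.173
away t 29.48 q -0.092 r 0.2386 Fnorm [-0.2 -0.1  0.4] w 0.401
top 289 0.12320181674505025 [-0.0319  0.0104  0.0322] [-0.0375 -0.0003  0.0372]
scene 198 0.11948072744796864 [0.0058 0.0382 0.0579] [-0.0381  0.0005  0.0367]
30.5167
```

View pics/s9.png

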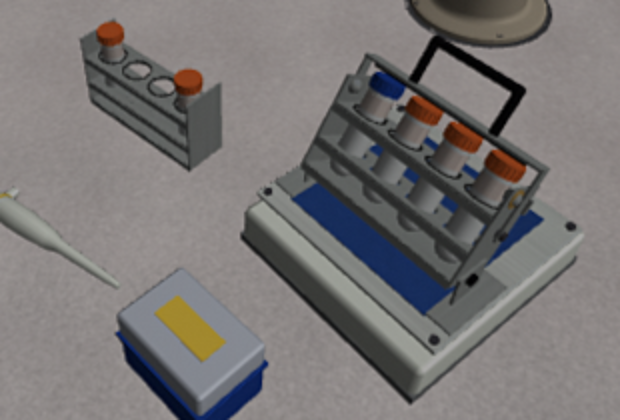

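The bail is closed over all four caps, handle at about (465,75) in the crop, at an angle of about 0. The blue tube is seated and everything else is where it was.

```bash
python3 -c "
from workcell import *
print(job_done())"
```

```text
the job is handed in; nothing more can be done
None
```

The blue-capped tube is fully down in the free place of the leaning rack, the bail is home against its stops and released, and the job was handed in after about 31 s of the 64 s allowed.

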